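# Find and open the unlocked valve cover

### The arm

A 7-joint arm with a two-finger parallel gripper is mounted at the origin on the work surface. World frame = base frame: x ahead of the robot, y to its left, z up, the work surface at z = 0. Lengths are in m, angles in rad, forces in N, time in s.
With the tool pointing down it reaches from about 0.4 to 0.85 m from the base axis. Payload 4.5 kg.
Tool frame: the origin (TCP) lies midway between the tips of the shut fingers; the grasp point (between the pads) lies 19 mm behind it; z points along the fingers, y is the direction in which the jaws open and shut (so a half turn about z gives the same grasp; the last joint's range is limited). The gripper opens to 85 mm and grips with 20 to 120 N. Pads are 22 mm wide; open, the fingers measure 114 mm over their backs; the gripper's body (76 mm by 85 mm) begins 54 mm behind the grasp point. The pads swing forward as they close: fully open they stand 13 mm farther back than shut.
Start: joints at [1.171, 0.689, -0.195, 1.565, 0.157, 0.902, -0.215], TCP at [0.263, -0.567, 0.231] pointing down, gripper open.
Joint ranges: [-3.01, 3.01], [-0.46, 2.08], [-1.47, 1.51], [0.13, 2.56], [-1, 4.14], [0.04, 2.09], [-2.66, 2.66]. Speed limits (rad/s): [2.57, 2.57, 3.14, 3.14, 3.14, 3.14, 3.14].

### API

Orientations are given as a unit quaternion [w, x, y, z].
In Python, from workcell import monitor, imaging, arm gives the robot as it stands. The module is installed in compiled form; this text tells all that it offers.
- The arm moves only by the shell command python3 -m crank 'ROWS' [OPENING] [FORCE]. ROWS is a JSON object of lists of equal length, an entry for each row: "xyz": the shift along the tool's x, y, z in units of 60 mm (1.0 is 60 mm), a list of three; "roll": the turn about the tool's z in units of 8 degrees (1.0 is 8 degrees). In form: {"xyz": [[tx, ty, tz], ...], "roll": [roll, ...]}. A call has 1 to 5 rows; each row shifts and turns the commanded pose from where the row before left it, along the tool's axes as they then stand; what a row does not reach is not made up. A row lasts 1/8 s, in which the tool goes at most 62.5 mm and 10.7 degrees, less where a joint would pass 70% of its speed; a pose out of reach is approached as far as the arm can. A call is refused whole if a number of a shift passes 1 or a number of a turn 1, either way. A call with a gripper value outside its range is refused whole. OPENING is the closure, from -1 (fully open) to 1 (shut), so that 0 is half open, set as the call begins (- or left out, the last holds). The fingers move at their own pace and stop on an object; FORCE is the grip in N (left out, the last holds). Time passes only in rows, so rows that do not move let the fingers close. It gives the time, the measured TCP pose, the force and the opening at its end, in the units of the state.
- monitor.sense(): the state, without advancing time (a new reading comes with each control period).
- imaging.camera(name): name is "scene" or "top" or "wrist"; returns (picture, depth): 480x640x3 uint8, red, green, blue; 480x640 float32, m along the optical axis (not along the pixel's ray), 0 where there is no reading.
- imaging.camera_info(name): a dict with "vertical_fov" (degrees; the focal length in pixels is half the picture's height over the tangent of half this angle, whatever the lens; pixels are square), "cx", "cy" (the principal point, pixels), "pose" (4x4, takes a point from camera to world coordinates). Camera axes: x right, y up, looking along -z (the intrinsics and any distortion apply to the point x, -y, -z); pixel columns grow to the right and rows downward; lengths in m; the calibration is good to about 2 mm. A picture is of the moment at which its call begins: read the wrist's pose just before it. camera_info takes no time and is no camera call; for the wrist camera it gives the pose at the moment of the call.
- arm.sign_off(): hands the job in, once; it reports no verdict.
Trained networks look in the newest picture that a camera, given by its name, has taken for a name from the list of things; names that differ only in an ending like _2 or _b are one class to them, and where a whole thing is asked for, a point or a joint stands for the part that bears it (a point fixed in the world has none). Each returns a list of dicts, best first, with "score" (0 to 1); they miss things now and then, are a little off and sometimes report something else, mostly with a low value. They report only what shows in the picture. A call takes as long as a camera call.
- imaging.search_frame(thing, camera): "at" ([x, y, z] in m, in the coordinates of the camera as it stood for that picture, good to about 4 mm: the middle of the surface that is visible of it).
- imaging.trace(thing, camera): "pixels" (480x640 bool, what is visible of it).
- imaging.pinpoint(thing, camera): "at" ([x, y, z] in m, in the coordinates of the camera as it stood for that picture, good to about 4 mm: a listed point, or the origin of a listed thing).
The state is a dict: "time": time; "qpos": joint angles; "joint_vel": joint speeds; "tau": joint torques, N m; "eef_pos": TCP position; "tool_rot": TCP orientation; "ft_force": force on the tool from outside, world axes, zero at the start; "wrist_torque": the same for the moment, N m; "gripper_width": opening from 0.0 (shut) to 1.0 (fully open).
Only numpy, scipy, OpenCV 4.12 (cv2) and the standard library are available. Lean on these libraries where they do the work, as an engineer would, in place of code of your own. Each camera call takes 0.05 s, during which the arm holds its last target.

### The job

One of the four identical covers in the top of the valve console is unlocked: press gently on an end of each cover with the fingertips until you find the one that rocks, then tip it and push its raised end over until it stands steeply open, nearer upright than flat, and leave it open with your hand clear. Only press and push, never pinch or lift anything, press no cover hard, and leave the rock core, the bottle, the spanner and the collar where they are.

Things in the scene. Friction and masses are not known exactly. Their poses are not given: they have to be found in the camera images.
- deck: Grey valve console fixed to the bench: box 345 mm long (x), 264 mm wide (y), 85 mm high, four identical covers in its flat top. Origin on the bench, 130 mm from the near end face, midway across the width; x along the console away from the robot (turned up to 0.35 rad), z up. Pushing it or a cover harder than 38 N is rough handling.
- cover_a (a joint): Tilt of the near left cover about its middle, rad: 0 flush; positive: far (+x) end down, near end up; negative: the reverse. Three covers are locked from below on a stiff rubber stop and give 0.03 or so (0.1 if pressed hard); the free one tips either way to stops at 1.15, has a stiff pivot (0.13 N m, some 4 N pressed 35 mm from the pivot) and stays where left. Which is free cannot be seen.
- mid_a (a point): Centre of the top of the near left cover, an aluminium plate 100 mm (x) by 90 mm (y), 6 mm thick, over a pocket 76 mm deep; when flush at x -62, y 58, z 85 mm in the console's frame. Pivot line along y, 3 mm under this point. x along its length, z normal to its face; turns with the cover.
- cover_b (a joint): Tilt of the near right cover about its middle, rad: 0 flush; positive: far (+x) end down, near end up; negative: the reverse. Three covers are locked from below on a stiff rubber stop and give 0.03 or so (0.1 if pressed hard); the free one tips either way to stops at 1.15, has a stiff pivot (0.13 N m, some 4 N pressed 35 mm from the pivot) and stays where left. Which is free cannot be seen.
- mid_b (a point): Centre of the top of the near right cover, an aluminium plate 100 mm (x) by 90 mm (y), 6 mm thick, over a pocket 76 mm deep; when flush at x -62, y -58, z 85 mm in the console's frame. Pivot line along y, 3 mm under this point. x along its length, z normal to its face; turns with the cover.
- cover_c (a joint): Tilt of the far left cover about its middle, rad: 0 flush; positive: far (+x) end down, near end up; negative: the reverse. Three covers are locked from below on a stiff rubber stop and give 0.03 or so (0.1 if pressed hard); the free one tips either way to stops at 1.15, has a stiff pivot (0.13 N m, some 4 N pressed 35 mm from the pivot) and stays where left. Which is free cannot be seen.
- mid_c (a point): Centre of the top of the far left cover, an aluminium plate 100 mm (x) by 90 mm (y), 6 mm thick, over a pocket 76 mm deep; when flush at x 62, y 58, z 85 mm in the console's frame. Pivot line along y, 3 mm under this point. x along its length, z normal to its face; turns with the cover.
- cover_d (a joint): Tilt of the far right cover about its middle, rad: 0 flush; positive: far (+x) end down, near end up; negative: the reverse. Three covers are locked from below on a stiff rubber stop and give 0.03 or so (0.1 if pressed hard); the free one tips either way to stops at 1.15, has a stiff pivot (0.13 N m, some 4 N pressed 35 mm from the pivot) and stays where left. Which is free cannot be seen.
- mid_d (a point): Centre of the top of the far right cover, an aluminium plate 100 mm (x) by 90 mm (y), 6 mm thick, over a pocket 76 mm deep; when flush at x 62, y -58, z 85 mm in the console's frame. Pivot line along y, 3 mm under this point. x along its length, z normal to its face; turns with the cover.
- core_mid (a point): Centre of a loose rock core, 38 mm across and 40 mm tall, standing on the plain far part of the console's top (beyond the covers).
- bottle_mid (a point): Centre of a loose white bottle, 52 mm across, 125 mm tall, standing on the bench left of the console.
- spanner: Loose steel spanner, 160 mm long, lying on the bench right of the console, roughly along it; origin on its underside, about half-way along.
- collar_mid (a point): Centre of a loose steel collar (ring), 48 mm across, 22 mm tall, on the bench right of the console beyond the spanner.

How it is judged:
At the end, for the whole second after the job is handed in: One cover (only the unlocked one can) is tipped more than 0.8 rad (46 degrees) either way, all covers are at rest (under 0.05 rad/s), and the core, bottle, spanner and collar are within 15 mm of where they began (((value of joint cover_a above 0.8 rad or value of joint cover_a below -0.8 rad) or (value of joint cover_b above 0.8 rad or value of joint cover_b below -0.8 rad) or (value of joint cover_c above 0.8 rad or value of joint cover_c below -0.8 rad) or (value of joint cover_d above 0.8 rad or value of joint cover_d below -0.8 rad)) and velocity of joint cover_a between -0.05 and 0.05 rad/s and velocity of joint cover_b between -0.05 and 0.05 rad/s and velocity of joint cover_c between -0.05 and 0.05 rad/s and velocity of joint cover_d between -0.05 and 0.05 rad/s and distance of each of core_mid, bottle_mid, spanner, collar_mid from where it was at the start of the episode below 0.015 m); the robot touches nothing.
It fails at once if the console or a cover is pushed or pinched harder than 38 N (contact force between any of the fingers, the arm and deck above 38 N).
It fails at once if the rock core is moved, lifted or carried more than 15 mm (distance of core_mid from where it was at the start of the episode above 0.015 m).
It fails at once if the bottle is moved, lifted or carried more than 15 mm (distance of bottle_mid from where it was at the start of the episode above 0.015 m).
It fails at once if the spanner is moved, lifted or carried more than 15 mm (distance of spanner from where it was at the start of the episode above 0.015 m).
It fails at once if the steel collar is moved, lifted or carried more than 15 mm (distance of collar_mid from where it was at the start of the episode above 0.015 m).
It also fails if it takes over 51 s, if anything falls off the work surface, if the arm or the gripper's body presses on something with over 40 N, if the wrist force passes 120 N, or if a joint passes its speed limit or range.

## Working session

There is one attempt and no reset: what is moved stays moved. The work goes in short steps, Python scripts to look and compute and a shell command to move; the robot and the scene stay as the last step left them, time stands still between calls to the robot, and variables do not carry over. Pictures are saved under pics/ and viewed, and the job is handed in when it is done.

```bash
mkdir -p pics; python3 - <<'E'
from workcell import monitor, imaging, arm
import cv2, numpy as np
s=monitor.sense()
for k in s: print(k, np.round(s[k],3))
for c in ("scene","top"):
    p,d=imaging.camera(c); cv2.imwrite(f"pics/{c}0.png",p[:,:,::-1]); np.save(f"pics/{c}0.npy",d)
    i=imaging.camera_info(c); print(c,{k:np.round(v,3).tolist() for k,v in i.items()})
    for t in ("deck","mid_a","core_mid","bottle_mid","spanner","collar_mid"):
        for r in imaging.pinpoint(t,c)[:4]:
            P=np.array(i["pose"])@np.r_[r["at"],1]; print(t,round(r["score"],2),np.round(P[:3],3))
E
```

```text
time 0.0
qpos [ 1.171  0.69  -0.195  1.566  0.157  0.902 -0.215]
joint_vel [ 0.     0.001 -0.002  0.001 -0.    -0.001 -0.   ]
tau [-1.0000e-03 -5.3961e+01 -1.2660e+00 -1.5854e+01  9.0000e-03  1.0000e-02
  0.0000e+00]
eef_pos [ 0.262 -0.567  0.23 ]
tool_rot [-0.001  0.977  0.215 -0.   ]
ft_force [-0.594  0.712 -0.278]
wrist_torque [-0.006 -0.063 -0.057]
gripper_width 0.997
scene {'vertical_fov': 46.825, 'cx': 326.269, 'cy': 240.589, 'pose': [[-0.236, -0.832, 0.502, 1.053], [0.972, -0.198, 0.128, 0.124], [-0.007, 0.519, 0.855, 0.912], [0.0, 0.0, 0.0, 1.0]]}
deck 0.63 [ 0.527  0.02  -0.002]
mid_a 0.91 [ 0.46  -0.032  0.08 ]
mid_a 0.88 [ 0.578 -0.039  0.088]
mid_a 0.74 [0.594 0.073 0.088]
mid_a 0.69 [0.465 0.083 0.083]
core_mid 0.75 [ 0.698 -0.057  0.102]
bottle_mid 0.66 [0.599 0.209 0.063]
bottle_mid 0.43 [0.59  0.071 0.085]
spanner 0.69 [ 0.458 -0.174  0.003]
collar_mid 0.66 [ 0.619 -0.206  0.009]
top {'vertical_fov': 49.736, 'cx': 319.535, 'cy': 234.566, 'pose': [[0.02, 0.995, -0.1, 0.494], [-1.0, 0.018, -0.019, 0.001], [-0.017, 0.1, 0.995, 0.886], [0.0, 0.0, 0.0, 1.0]]}
deck 0.85 [0.522 0.025 0.001]
mid_a 0.89 [0.593 0.074 0.086]
mid_a 0.88 [ 0.459 -0.035  0.089]
mid_a 0.88 [ 0.58  -0.041  0.086]
mid_a 0.81 [0.466 0.082 0.085]
core_mid 0.75 [ 0.697 -0.056  0.103]
bottle_mid 0.78 [0.599 0.214 0.063]
spanner 0.65 [ 0.455 -0.175 -0.002]
collar_mid 0.91 [ 0.612 -0.203  0.014]
```

View pics/top0.png

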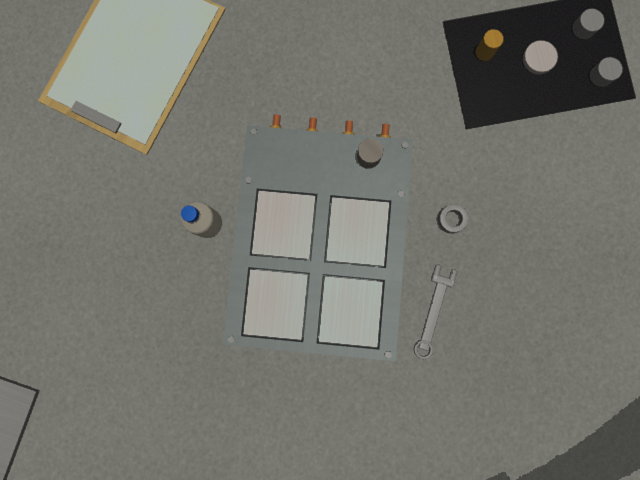

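View pics/scene0.png

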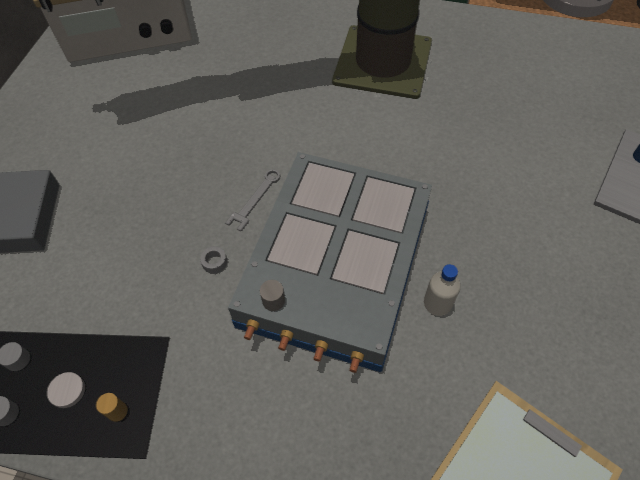

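The console sits nearly square to the robot, with covers centred at about (275,305), (350,312), (283,225) and (358,232) in the top view. The core is at (370,152), the spanner and collar are on the right, and the bottle is on the left at (200,218). I'll fit the console frame next and work out the moves.

```bash
cat > h.py <<'E'
from workcell import monitor, imaging, arm
import numpy as np, json
from scipy.spatial.transform import Rotation as R
def st():
    s=monitor.sense(); q=np.array(s["tool_rot"]); return s,np.array(s["eef_pos"]),R.from_quat(q[[1,2,3,0]]).as_matrix()
def deck(): 
    d=json.load(open("deck.json")); return np.array(d["o"]),d["yaw"]
def d2w(p):
    o,y=deck(); c,s=np.cos(y),np.sin(y); return np.array([o[0]+c*p[0]-s*p[1],o[1]+s*p[0]+c*p[1],p[2]])
def w2d(p):
    o,y=deck(); c,s=np.cos(y),np.sin(y); v=np.array(p[:2])-o; return np.array([c*v[0]+s*v[1],-s*v[0]+c*v[1],p[2]])
def show(targets=()):
    s,p,M=st(); o,y=deck()
    yaw=np.arctan2(M[1,0],M[0,0])
    print("t %.2f"%s["time"],"deckTCP mm",np.round(w2d(p)*1000,1),"F",np.round(s["ft_force"],1),"roll units to align %.2f"%(np.degrees(yaw-y)/8),"tool z",np.round(M[:,2],3),"w",round(s["gripper_width"],2))
    for t in targets:
        print(t,"-> units",np.round(M.T@(d2w(np.array(t)/1000)-p)/.06,2))
E
python3 - <<'E'
import numpy as np,json
from scipy.optimize import least_squares
n=np.array([[-62,58],[-62,-58],[62,58],[62,-58]])/1000
m=np.array([[.4655,.0825],[.4595,-.0335],[.5935,.0735],[.579,-.040]])
def f(v):
    c,s=np.cos(v[2]),np.sin(v[2]); return (n@np.array([[c,s],[-s,c]])+v[:2]-m).ravel()
# also refine from top image corners
r=least_squares(f,[.52,.02,0]); print(r.x,(f(r.x)*1000).round(1))
json.dump(dict(o=r.x[:2].tolist(),yaw=r.x[2]),open("deck.json","w"))
# check by cover corners from the top picture, depth
import cv2
from workcell import imaging
i=imaging.camera_info("top"); P=np.array(i["pose"]); d=np.load("pics/top0.npy"); fl=240/np.tan(np.radians(i["vertical_fov"]/2))
for u,v in [(275,305),(350,312),(283,225),(358,232),(253,131),(404,145),(231,339),(388,354)]:
    z=d[v,u]; w=P@[(u-i["cx"])/fl*z,-(v-i["cy"])/fl*z,-z,1]; print(u,v,w[:3].round(3))
from h import *
show()
E
```

```text
[ 0.524375    0.020625   -0.07488761] [ 1.4  0.6 -1.3  0.9 -3.   0.3  2.9 -1.9]
275 305 [0.464 0.082 0.086]
350 312 [ 0.456 -0.033  0.085]
283 225 [0.588 0.073 0.086]
358 232 [ 0.579 -0.044  0.085]
253 131 [0.737 0.124 0.088]
404 145 [ 0.718 -0.114  0.088]
231 339 [0.412 0.147 0.087]
388 354 [ 0.394 -0.091  0.087]
t 0.70 deckTCP mm [-216.9 -605.7  231.3] F [-0.2  0.3 -0.2] roll units to align 3.64 tool z [ 0. -0. -1.] w 1.0
```

```bash
python3 -m crank '{"xyz": [[0,0,0],[0,0,0],[0,0,0],[0,0,0]], "roll": [1,1,1,0.64]}' 1 20; python3 -c "
from h import *
show([(-97,-58,180),(-97,-58,90)])"
```

```text
time: 1.2
eef_pos: [0.2628, -0.5671, 0.2314]
tool_rot: [0.0, 0.999, -0.039, 0.0]
ft_force: [0.3, -0.3, -0.1]
gripper_width: 0.14
t 1.20 deckTCP mm [-216.8 -605.7  231.4] F [ 0.3 -0.3 -0.1] roll units to align -0.02 tool z [ 0. -0. -1.] w 0.14
(-97, -58, 180) -> units [ 1.97 -9.13  0.85]
(-97, -58, 90) -> units [ 1.97 -9.13  2.35]
```

```bash
python3 -m crank '{"xyz": [[0.2,-0.9,0],[0.2,-0.9,0],[0.2,-0.9,0],[0.2,-0.9,0],[0.2,-0.9,0]], "roll": [0,0,0,0,0]}' | tail -1
python3 -m crank '{"xyz": [[0.2,-0.9,0],[0.2,-0.9,0],[0.2,-0.9,0],[0.2,-0.9,0],[0.2,-0.9,0]], "roll": [0,0,0,0,0]}'| tail -1; python3 -c "
from h import *
show([(-97,-58,180),(-97,-58,92)])"
```

```text
gripper_width: 0.002
gripper_width: 0.001
t 2.45 deckTCP mm [-96.6 -63.8 231.6] F [ 0.9 -0.2  0.3] roll units to align 0.00 tool z [ 0.001 -0.    -1.   ] w 0.0
(-97, -58, 180) -> units [-0.01 -0.1   0.86]
(-97, -58, 92) -> units [-0.01 -0.1   2.33]
```

```bash
python3 -m crank '{"xyz": [[0,-0.1,0.8],[0,0,0.8],[0,0,0.5],[0,0,0.15],[0,0,0]], "roll": [0,0,0,0,0]}'; python3 -c "
from h import *
show([(-97,-58,85)])"
```

```text
time: 3.08
eef_pos: [0.4232, -0.0316, 0.0964]
tool_rot: [0.0, 0.999, -0.037, 0.0]
ft_force: [-0.6, -0.7, 0.4]
gripper_width: 0.0
t 3.08 deckTCP mm [-97.  -59.6  96.4] F [-0.6 -0.7  0.4] roll units to align 0.00 tool z [ 0. -0. -1.] w 0.0
(-97, -58, 85) -> units [-0.   -0.03  0.19]
```

```bash
python3 -m crank '{"xyz": [[0,0,0.08],[0,0,0],[0,0,0.04],[0,0,0]], "roll": [0,0,0,0]}'; python3 -c "
from h import *
show([(-97,-58,85)])"
```

```text
time: 3.58
eef_pos: [0.4231, -0.0316, 0.0892]
tool_rot: [0.0, 0.999, -0.037, 0.0]
ft_force: [1.0, 0.1, -0.4]
gripper_width: -0.002
t 3.58 deckTCP mm [-97.1 -59.6  89.2] F [ 1.   0.1 -0.4] roll units to align 0.00 tool z [ 0. -0. -1.] w -0.0
(-97, -58, 85) -> units [ 0.   -0.03  0.07]
```

```bash
for i in 1; do python3 -m crank '{"xyz": [[0,0,0.06],[0,0,0]], "roll": [0,0]}' | sed -n 2,4p;done
```

```text
eef_pos: [0.4229, -0.0315, 0.0852]
tool_rot: [0.0, 0.999, -0.037, -0.0]
ft_force: [0.5, -1.2, -0.4]
```

```bash
python3 -m crank '{"xyz": [[0,0,0.03],[0,0,0]], "roll": [0,0]}' | sed -n 2,4p
```

```text
eef_pos: [0.4228, -0.0316, 0.084]
tool_rot: [0.0, 0.999, -0.037, 0.0]
ft_force: [-0.1, -0.8, 7.1]
```

```bash
python3 -m crank '{"xyz": [[0,0,0.02],[0,0,0]], "roll": [0,0]}' | sed -n 2,4p
```

```text
eef_pos: [0.4228, -0.0316, 0.0835]
tool_rot: [0.0, 0.999, -0.037, 0.0]
ft_force: [-1.4, -0.3, 15.6]
```

Cover b is locked: the force rose to 15.6 N for a 1.5 mm push. Cover a is next.

```bash
python3 -m crank '{"xyz": [[0,0,-0.3],[0,-0.95,0],[0,-0.95,0],[0,0,0],[0,0,0.2]], "roll": [0,0,0,0,0]}' | sed -n 2,4p;  python3 -c "
from h import *
show([(-97,58,85)])"
```

```text
eef_pos: [0.4317, 0.0819, 0.0885]
tool_rot: [0.0, 0.999, -0.037, 0.001]
ft_force: [0.2, -0.3, -0.0]
t 4.95 deckTCP mm [-97.   54.2  88.5] F [ 0.2 -0.3 -0. ] roll units to align 0.01 tool z [ 0.001 -0.    -1.   ] w -0.0
(-97, 58, 85) -> units [-0.   -0.06  0.06]
```

```bash
python3 -m crank '{"xyz": [[0,0,0],[0,0,0.05],[0,0,0]], "roll": [0,0,0]}' | sed -n 2,4p;  python3 -c "
from h import *
show([(-97,58,85)])"
```

```text
eef_pos: [0.4314, 0.0812, 0.0853]
tool_rot: [0.0, 0.999, -0.038, -0.0]
ft_force: [0.1, 0.8, -0.3]
t 5.33 deckTCP mm [-97.3  53.5  85.3] F [ 0.1  0.8 -0.3] roll units to align -0.01 tool z [-0. -0. -1.] w 0.0
(-97, 58, 85) -> units [ 0.   -0.08  0.01]
```

```bash
python3 -m crank '{"xyz": [[0,0,0.03],[0,0,0]], "roll": [0,0]}' | sed -n 2,4p; python3 -m crank '{"xyz": [[0,0,0.02],[0,0,0]], "roll": [0,0]}' | sed -n 2,4p
```

```text
eef_pos: [0.4314, 0.0815, 0.0841]
tool_rot: [0.0, 0.999, -0.038, 0.0]
ft_force: [-0.3, -1.5, 5.3]
eef_pos: [0.4314, 0.0815, 0.0836]
tool_rot: [0.0, 0.999, -0.038, 0.0]
ft_force: [-1.9, -1.0, 14.2]
```

Cover a is locked too. I'll try cover c at its far end.

```bash
python3 -m crank '{"xyz": [[0,0,-0.4],[0.8,0,0],[0.8,0,0],[0.8,0,0],[0.8,0,0]], "roll": [0,0,0,0,0]}' | sed -n 2,4p; python3 -m crank '{"xyz": [[0,0,0],[0,0,0.3],[0,0,0]], "roll": [0,0,0]}' | sed -n 2,4p;  python3 -c "
from h import *
show([(97,58,85)])"
```

```text
eef_pos: [0.6243, 0.0676, 0.1066]
tool_rot: [-0.0, 0.999, -0.037, 0.0]
ft_force: [0.2, -0.1, 0.4]
eef_pos: [0.6196, 0.068, 0.0862]
tool_rot: [0.0, 0.999, -0.037, -0.003]
ft_force: [-0.7, 0.0, 0.7]
t 6.83 deckTCP mm [91.4 54.4 86.2] F [-0.7  0.   0.7] roll units to align 0.01 tool z [-0.006 -0.    -1.   ] w -0.0
(97, 58, 85) -> units [ 0.09 -0.06  0.02]
```

```bash
python3 -m crank '{"xyz": [[0,0,0],[0,0,0]], "roll": [0,0]}' | sed -n 2,4p; python3 -m crank '{"xyz": [[0.05,0,0.03],[0,0,0]], "roll": [0,0]}' | sed -n 2,4p
```

```text
eef_pos: [0.6228, 0.068, 0.0888]
tool_rot: [-0.0, 0.999, -0.037, 0.0]
ft_force: [-0.3, 0.2, 0.5]
eef_pos: [0.6263, 0.0676, 0.0868]
tool_rot: [0.0, 0.999, -0.037, 0.0]
ft_force: [0.3, 0.5, -0.0]
```

```bash
python3 -m crank '{"xyz": [[0,0,0.03],[0,0,0]], "roll": [0,0]}' | sed -n 2,4p
```

```text
eef_pos: [0.6261, 0.0676, 0.0849]
tool_rot: [-0.0, 0.999, -0.037, 0.0]
ft_force: [1.1, -0.3, 1.2]
```

```bash
python3 -m crank '{"xyz": [[0,0,0.02],[0,0,0]], "roll": [0,0]}' | sed -n 2,4p;python3 -m crank '{"xyz": [[0,0,0.02],[0,0,0]], "roll": [0,0]}' | sed -n 2,4p
```

```text
eef_pos: [0.6262, 0.0676, 0.0843]
tool_rot: [-0.0, 0.999, -0.037, 0.0]
ft_force: [-1.2, -0.4, 5.9]
eef_pos: [0.6262, 0.0676, 0.0839]
tool_rot: [-0.0, 0.999, -0.037, 0.0]
ft_force: [-2.0, -0.5, 10.5]
```

Cover c reads 10.5 N for about 1 mm, so it is locked. That leaves d.

```bash
python3 -m crank '{"xyz": [[0,0,-0.4],[0,0.95,0],[0,0.95,0],[0,0,0],[0,0,0]], "roll": [0,0,0,0,0]}' | sed -n 2,4p;   python3 -c "
from h import *
show([(97,-58,85)])"
```

```text
eef_pos: [0.6174, -0.0455, 0.1063]
tool_rot: [-0.0, 0.999, -0.037, -0.0]
ft_force: [-0.2, 0.9, 0.2]
t 8.70 deckTCP mm [ 97.7 -59.  106.3] F [-0.2  0.9  0.2] roll units to align 0.00 tool z [-0.     0.001 -1.   ] w 0.0
(97, -58, 85) -> units [-0.01 -0.02  0.36]
```

```bash
python3 -m crank '{"xyz": [[0,0,0.34],[0,0,0],[0,0,0.05],[0,0,0]], "roll": [0,0,0,0]}' | sed -n 2,4p;python3 -m crank '{"xyz": [[0,0,0.03],[0,0,0]], "roll": [0,0]}' | sed -n 2,4p
```

```text
eef_pos: [0.6176, -0.0451, 0.0834]
tool_rot: [-0.0, 0.999, -0.037, 0.0]
ft_force: [-1.1, 0.3, 0.2]
eef_pos: [0.6177, -0.0454, 0.0817]
tool_rot: [-0.0, 0.999, -0.037, 0.0]
ft_force: [-0.6, 2.0, 4.4]
```

Cover d gives at about 4.4 N and 3.5 mm, so it is the free one. I'll press it further.

```bash
python3 -m crank '{"xyz": [[0,0,0.08],[0,0,0.08],[-0.02,0,0.08],[-0.02,0,0.08],[0,0,0]], "roll": [0,0,0,0,0]}' | sed -n 2,4p; python3 -c "
from h import *
import cv2
show()
p,d=imaging.camera('scene'); cv2.imwrite('pics/s1.png',p[100:400,150:550,::-1])"
```

```text
eef_pos: [0.6156, -0.0464, 0.0621]
tool_rot: [0.0, 0.999, -0.037, 0.001]
ft_force: [1.7, 0.1, 0.6]
t 10.07 deckTCP mm [ 96.  -60.   62.1] F [1.7 0.1 0.6] roll units to align 0.00 tool z [ 0.001 -0.001 -1.   ] w 0.0
```

View pics/s1.png

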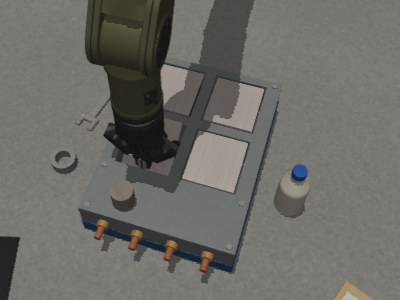

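```bash
python3 -m crank '{"xyz": [[0,0,0.06],[0,0,0.06],[0,0,0.06],[0,0,0]], "roll": [0,0,0,0]}' | sed -n 2,4p; python3 -c "
from h import *
import cv2
show()
p,d=imaging.camera('wrist'); cv2.imwrite('pics/w1.png',p[:,:,::-1])
p,d=imaging.camera('top'); cv2.imwrite('pics/t1.png',p[:,:,::-1])"
```

```text
eef_pos: [0.6152, -0.046, 0.0508]
tool_rot: [0.0, 0.999, -0.037, 0.0]
ft_force: [3.2, -0.8, -0.3]
t 10.62 deckTCP mm [ 95.5 -59.7  50.8] F [ 3.2 -0.8 -0.3] roll units to align 0.00 tool z [ 0. -0. -1.] w 0.0
```

View pics/w1.png

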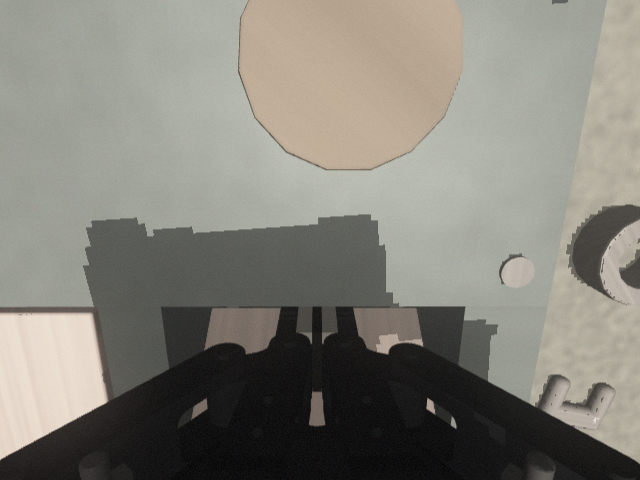

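View pics/t1.png

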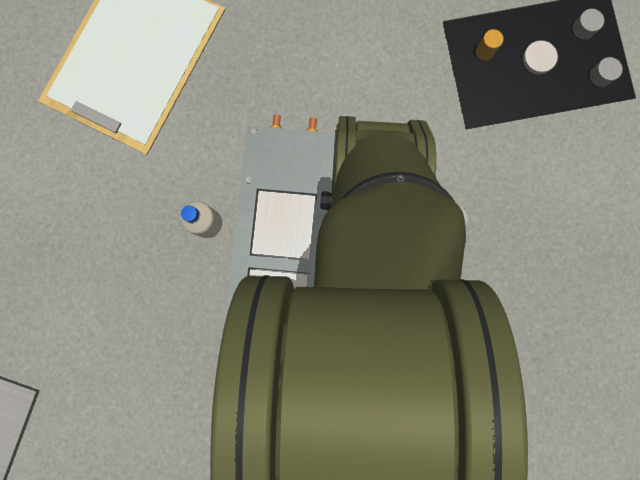

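```bash
python3 -m crank '{"xyz": [[0.03,0,-0.1],[0,0,-0.8],[0,0,-0.9],[-1,0,-0.2],[-1,0,0]], "roll": [0,0,0,0,0]}' | sed -n 2,4p; python3 -c "
from h import *
import cv2
show()
p,d=imaging.camera('scene'); cv2.imwrite('pics/s2.png',p[100:400,150:550,::-1]); np.save('pics/s2.npy',d)
p,d=imaging.camera('wrist'); cv2.imwrite('pics/w2.png',p[:,:,::-1])
i=imaging.camera_info('scene');P=np.array(i['pose']);d=np.load('pics/s2.npy');fl=240/np.tan(np.radians(i['vertical_fov']/2))
v,u=np.mgrid[0:480,0:640]; z=d
c=np.stack([(u-i['cx'])/fl*z,-(v-i['cy'])/fl*z,-z,np.ones_like(z)],-1)@P.T
o,y=deck(); X=c[...,:2]-o; cc,s=np.cos(y),np.sin(y)
x=X[...,0]*cc+X[...,1]*s; yy=-X[...,0]*s+X[...,1]*cc; zz=c[...,2]
for yc in (-75,-58,-40):
  m=(abs(yy*1000-yc)<3)&(x>0.0)&(x<.125)&(zz<.14)&(d>0)
  k=np.argsort(x[m]); print(yc,np.round(np.c_[x[m][k],zz[m][k]]*1000)[::6].astype(int).tolist())
"
```

```text
eef_pos: [0.4959, -0.0369, 0.1726]
tool_rot: [-0.0, 0.999, -0.037, 0.001]
ft_force: [-0.5, -0.0, -0.6]
t 11.35 deckTCP mm [-24.1 -59.5 172.6] F [-0.5 -0.  -0.6] roll units to align 0.00 tool z [ 0.002  0.    -1.   ] w -0.0
-75 [[0, 84], [5, 86], [34, 124], [37, 121], [38, 119], [41, 119], [42, 112], [44, 110], [46, 107], [48, 104], [49, 101], [52, 101], [54, 99], [56, 92], [58, 91], [60, 85], [61, 85], [64, 82], [66, 85], [68, 78], [69, 78], [72, 74], [74, 73], [76, 67], [77, 61], [79, 58], [80, 59], [83, 60], [85, 53], [86, 49], [89, 47], [90, 48], [114, 85], [118, 84], [120, 86], [124, 87]]
-58 [[0, 85], [4, 83], [7, 86], [34, 123], [36, 119], [38, 123], [41, 117], [42, 114], [44, 108], [47, 107], [49, 102], [50, 104], [53, 96], [55, 96], [57, 97], [59, 90], [62, 90], [63, 85], [66, 83], [66, 76], [69, 75], [72, 69], [73, 71], [76, 68], [77, 63], [79, 64], [82, 55], [84, 57], [86, 50], [87, 51], [91, 44], [116, 84], [119, 88], [122, 86], [124, 84]]
-40 [[0, 86], [5, 86], [31, 123], [35, 117], [38, 124], [39, 117], [41, 113], [42, 110], [45, 110], [47, 106], [48, 103], [51, 105], [52, 101], [54, 100], [56, 91], [59, 93], [60, 93], [62, 88], [65, 85], [66, 79], [68, 81], [70, 72], [72, 75], [74, 72], [76, 65], [78, 60], [80, 63], [82, 54], [83, 55], [85, 51], [87, 48], [90, 51], [91, 43], [116, 87], [119, 86], [124, 89]]
```

View pics/s2.png

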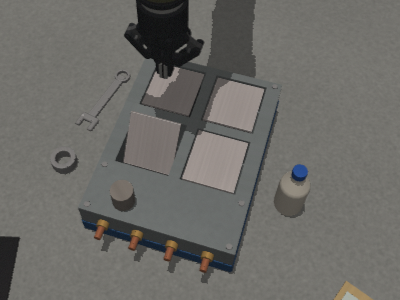

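View pics/w2.png

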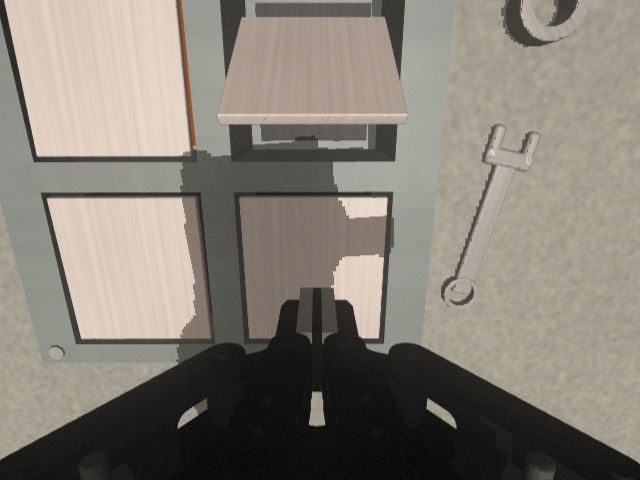

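Fitting the depth points gives a tilt of about 0.94 rad. The picture shows d standing open at (152,140) with the core untouched. I'll nudge the raised end over a little for margin.

```bash
python3 -m crank '{"xyz": [[0,0,0.6],[0,0,0.58],[0,0,0],[0.4,0,0],[0,0,0]], "roll": [0,0,0,0,0]}' | sed -n 2,4p; python3 -c "
from h import *
show()"
```

```text
eef_pos: [0.5234, -0.039, 0.1018]
tool_rot: [0.0, 0.999, -0.037, 0.002]
ft_force: [-0.5, 0.1, 0.8]
t 12.07 deckTCP mm [  3.5 -59.5 101.8] F [-0.5  0.1  0.8] roll units to align 0.00 tool z [ 0.004 -0.    -1.   ] w 0.0
```

```bash
python3 -m crank '{"xyz": [[0.1,0,0],[0.1,0,0],[0.05,0,0],[0,0,0]], "roll": [0,0,0,0]}' | sed -n 2,4p; python3 -c "
from h import *
show()"
```

```text
eef_pos: [0.5361, -0.04, 0.1005]
tool_rot: [0.0, 0.999, -0.037, -0.0]
ft_force: [0.1, -0.2, 0.0]
t 12.57 deckTCP mm [ 16.2 -59.6 100.5] F [ 0.1 -0.2  0. ] roll units to align 0.00 tool z [-0. -0. -1.] w 0.0
```

```bash
python3 -m crank '{"xyz": [[0.06,0,0],[0.06,0,0],[0,0,0]], "roll": [0,0,0]}' | sed -n 2,4p; python3 -c "
from h import *
show()"
```

```text
eef_pos: [0.5397, -0.0403, 0.1001]
tool_rot: [-0.0, 0.999, -0.037, -0.004]
ft_force: [-6.2, 1.3, 3.8]
t 12.95 deckTCP mm [ 19.8 -59.7 100.1] F [-6.2  1.3  3.8] roll units to align 0.00 tool z [-0.007  0.    -1.   ] w 0.0
```

Contact at about 6 N, which matches the stiff pivot. I'll push a few mm more.

```bash
python3 -m crank '{"xyz": [[0.05,0,0],[0,0,0]], "roll": [0,0]}' | sed -n 2,4p; python3 -c "
from h import *
show()"
```

```text
eef_pos: [0.543, -0.0407, 0.1001]
tool_rot: [0.0, 0.999, -0.037, -0.003]
ft_force: [-5.7, 0.6, 3.2]
t 13.20 deckTCP mm [ 23.1 -59.7 100.1] F [-5.7  0.6  3.2] roll units to align 0.00 tool z [-0.007  0.    -1.   ] w -0.0
```

```bash
python3 -m crank '{"xyz": [[-0.3,0,0],[-0.6,0,0],[-0.3,0,-0.8],[0,0,-0.9],[0,0,0]], "roll": [0,0,0,0,0]}' | sed -n 2,4p; python3 -c "
from h import *
import cv2
show()
p,d=imaging.camera('scene'); cv2.imwrite('pics/s3.png',p[100:400,150:550,::-1])
i=imaging.camera_info('scene');P=np.array(i['pose']);fl=240/np.tan(np.radians(i['vertical_fov']/2))
v,u=np.mgrid[0:480,0:640]; z=d
c=np.stack([(u-i['cx'])/fl*z,-(v-i['cy'])/fl*z,-z,np.ones_like(z)],-1)@P.T
o,y=deck(); X=c[...,:2]-o; cc,s=np.cos(y),np.sin(y)
x=X[...,0]*cc+X[...,1]*s; yy=-X[...,0]*s+X[...,1]*cc; zz=c[...,2]
m=(abs(yy+.058)<.03)&(x>0.03)&(x<.1)&(zz<.14)&(d>0)
A=np.c_[x[m],zz[m]]; A=A-A.mean(0); w=np.linalg.svd(A,full_matrices=False)[2][0]; print('tilt',np.arctan2(abs(w[1]),abs(w[0])))
for t in ('core_mid','bottle_mid','spanner','collar_mid'):
  for r in imaging.pinpoint(t,'scene')[:1]: print(t,round(r['score'],2),np.round((P@np.r_[r['at'],1])[:3],3))
"
```

```text
eef_pos: [0.4773, -0.0356, 0.206]
tool_rot: [-0.0, 0.999, -0.037, 0.004]
ft_force: [0.1, 0.1, -0.5]
t 13.82 deckTCP mm [-42.8 -59.6 206. ] F [ 0.1  0.1 -0.5] roll units to align 0.00 tool z [ 0.009 -0.    -1.   ] w 0.0
tilt 1.1252777490961305
core_mid 0.91 [ 0.698 -0.056  0.105]
bottle_mid 0.93 [0.6   0.21  0.063]
spanner 0.82 [ 0.455 -0.176  0.001]
```

View pics/s3.png

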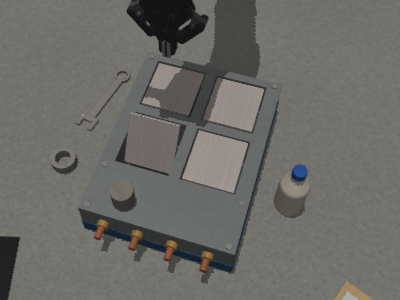

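The tilt is now about 1.1 rad. The hand is clear, and the collar sits at (63,160) in the picture, as before. I'll let the arm settle and hand in.

```bash
python3 -m crank '{"xyz": [[0,0,0],[0,0,0]], "roll": [0,0]}' | sed -n 1,4p; python3 -c "
from workcell import arm
print(arm.sign_off())"
```

```text
time: 14.32
eef_pos: [0.4741, -0.0354, 0.2018]
tool_rot: [0.0, 0.999, -0.037, -0.001]
ft_force: [0.7, -0.1, -0.4]
the job is handed in; nothing more can be done
None
```

The far right cover (d) was the unlocked one. It now stands open at about 1.1 rad with the hand well clear, and I handed the job in at about 14.4 s of the 51 s allowed.

- **Finding it:** I pressed one end of each cover with the shut fingertips. Covers a, b and c resisted with 10–16 N for 1–1.5 mm of travel, so they are locked. Cover d gave way at about 4.4 N.
- **Opening it:** I pressed d's far end down to about 0.94 rad, then pushed its raised near end over with about 6 N. After the hand withdrew, a plane fit to the depth image gave about 1.13 rad; the limit to beat is 0.8.
- **Last checks:** The highest force I read at the end of any move was about 16 N, below the 38 N limit. The core, bottle and spanner were located within about 4 mm of their starting positions. The network did not find the collar in the last picture. By eye it was in the same place as before, and the arm never went near it.

I did not measure the cover's speed separately, and the sign-off gives no verdict.

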